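Park the tall gear case

ROBOT

A 7-joint arm with a two-finger parallel gripper is mounted at the origin on the work surface. World frame = base frame: x ahead of the robot, y to its left, z up, the work surface at z = 0. Lengths are in mm, angles in rad, forces in N, time in s.
With the tool pointing down it reaches from about 400 to 875 mm from the base axis. Payload 4.4 kg.
Tool frame: the origin (TCP) lies at the very end of the fingers, on their centre line; the grasp point (between the pads) lies 19 mm behind it; z points along the fingers, y is the line along which they close (so a half turn about z gives the same grasp; the last joint's range is limited). The gripper opens to 85 mm and grips with 20 to 120 N. Pads are 22 mm wide; open, the fingers measure 114 mm over their backs; the gripper's body (76 mm by 85 mm) begins 54 mm behind the grasp point. The pads swing forward as they close: fully open they stand 13 mm farther back than shut.
Start: joints at [1.267, 0.628, 0.038, 1.517, -0.027, 0.996, -0.02], TCP at [153.145, -631.716, 231.313] pointing down, gripper open.
Joint ranges: [-3.06, 3.06], [-0.37, 2.12], [-1.25, 1.32], [0.18, 2.47], [-1.1, 4.24], [0.23, 1.98], [-2.94, 2.94]. Speed limits (rad/s): [2.57, 2.57, 3.14, 3.14, 3.14, 3.14, 3.14].

INTERFACE

Orientations are given as [roll, pitch, yaw] about the fixed x, y, z axes, in that order (R = Rz(yaw) Ry(pitch) Rx(roll)).
In Python, from cell import ctrl gives the robot as it stands.
- The arm moves only by the tool jog_arm, never from a script. Its argument "plan" is a list of rows, each an object of numbers: "tx", "ty", "tz": the shift along the tool's x, y, z as a fraction of full scale; "wx", "wy", "wz": the turn, a rotation vector about the tool's x, y, z as a fraction of full scale; "claw": the closure, from 0 (fully open) to 1 (shut). In form: [{"tx": .., "ty": .., "tz": .., "wx": .., "wy": .., "wz": .., "claw": ..}, ...]. A call has 1 to 12 rows; each row is the pose to reach, as a shift and turn from the pose commanded when the call began, along the tool's axes at that moment; what a row does not reach only later rows make up. Full scale, the value 1, is 300 mm for a shift and 90 degrees for a turn. A row lasts 1/10 s, in which the tool goes at most 50 mm and 8.59 degrees, less where a joint would pass 70% of its speed; a pose out of reach is approached as far as the arm can. A call with a number of a shift or a turn outside -1 to 1 is refused whole. A call with a gripper value outside its range is refused whole. The fingers move at their own pace and stop on an object; the grip force is fixed at half the most. Time passes only in rows, so rows that repeat a pose let the fingers close. It gives the time, the measured TCP pose, the force, the opening and the grip force at its end, in the units of the state.
- ctrl.read_state(): the state, without advancing time (a new reading comes with each control period).
- ctrl.get_image(name): name is "side" or "top" or "wrist"; returns a dict with "img" (384x512x3 uint8, red, green, blue), "depth" (384x512 float32, mm along the optical axis (not along the pixel's ray), 0 where there is no reading), "fx", "fy", "cx", "cy" (pixels), "position" and "orientation" of the camera in the world; the wrist camera has in their place "hand_eye" (4x4, takes a point from camera to tool coordinates, whose origin is the TCP and whose axes are the flange's). Camera axes: x right, y down, z forward; pixel columns grow to the right and rows downward; lengths in mm; the calibration is good to about 2 mm. A picture is of the moment at which its call begins: read the wrist's pose just before it.
- ctrl.finish_job(): hands the job in; it is judged then, once.
Trained networks look in a picture, given as the dict that the camera call returned (one of the last four; its "shot" number tells which), for a name from the list of things; names that differ only in an ending like _2 or _b are one class to them, and where a whole thing is asked for, a point or a joint stands for the part that bears it (a point fixed in the world has none). Each returns a list of dicts, best first, with "score" (0 to 1); they miss things now and then, are a little off and sometimes report something else, mostly with a low value. They report only what shows in the picture. A call takes as long as a camera call. They do not tell look-alikes from the thing itself.
- ctrl.trace(picture, thing): "pixels" (384x512 bool, what is visible of it) and "extent" ([centre column, centre row, width, height] in pixels, round what is visible of it).
The state is a dict: "clock": time; "qpos": joint angles; "qd": joint speeds; "tau": joint torques, N m; "eef_pos": TCP position; "tool_rot": TCP orientation; "force": force on the tool from outside, world axes, zero at the start; "torque": the same for the moment, N m; "width": finger opening in mm; "gripper_force": force on a finger pad.
Only numpy, scipy, OpenCV 4.12 (cv2) and the standard library are available. Lean on these libraries where they do the work, as an engineer would, in place of code of your own. Each camera call takes 0.05 s, during which the arm holds its last target. There are 200 camera calls.

TASK

Push the open top drawer of the tall wooden gear case shut, then push the case with the fingertips, low near its base so that it slides and does not tip, into the brass bay behind it until it stands fully home, flat against the back stop with the drawer still shut. Do not grasp or lift anything, and leave the other things on the bench where they are.

Things in the scene. Friction and masses are not known exactly. Their poses are not given: they have to be found in the camera images.
- case: tall case of dark wood, loose, 1.2 to 1.9 kg; 5 to 15 N slides it. Origin: centre of its underside; z up, drawers on its -x side (towards the robot), +x towards the bay. Base board 150 by 150, 40 high, brass corners; on its back half stands the body, 76 deep (x from -10 to +66) by 140 wide, lid 4 proud all round, top at 190. A brass carrying handle rises to 220. Pushed near its top it tips
- push_spot (a point): middle of the front face (-x side) of the case's base board, 20 above the bench, 75 from the case's origin; the base stands 65 proud of the body above it, so a gripper pointing down can push there. The two drawers below the top one are mere fronts, with knobs that reach out 12 from the body
- drawer (a joint): how far the top drawer is open, in m: 0 shut, 0.045 fully open; it slides along the case's x, out towards -x, with about 1.2 N of friction and stays where it is left
- drawer_front (a point): centre of the outer face of the top drawer's front (pale wood, 128 wide along y, 44 high), 158 above the bench; at x = -13 of the case when shut, moving out with the drawer; a brass knob of 12 diameter sticks out 8 at its centre
- bay: low brass bay fixed to the bench, blue floor patch level with the bench. Origin: centre of the parking spot on the bench; +x points in to the back stop, the mouth is at -x. Side rails 26 high, inner faces at y = -87 and +87 (the case is 150 wide) from x = -20 to the stop; their ends flare out to about y = +-105 at x = -45. The case starts 115 to 140 before it, up to 12 aside, turned up to 0.16 rad
- bay_stop (a point): middle of the back stop's face, 77 from the bay's origin along its +x, 13 above the bench. The case (half depth 75) is home when its back lies flat on this face: its origin then at x = +2, y about 0 of the bay, axes along the bay's
- head: bystander: pale plaster puppet head on a round foot, 58 diameter, 103 high, loose; origin at the centre of its underside
- jar: bystander: amber jar with a brass lid, 56 diameter, 75 high, loose; origin at the centre of its underside
- oil: bystander: yellow oil bottle with a red cap, 48 diameter, 110 high, loose; origin at the centre of its underside
- spool: bystander: blue spool, 54 diameter, 56 high, standing, loose; origin at the centre of its underside
- gear: bystander: brass gear wheel with an upright steel arbor, 66 diameter, 46 high, loose; origin at the centre of its underside
- screwdriver: bystander: screwdriver with a red handle, 170 long, lying along its own x, loose; origin under its middle
There are look-alikes about, which are no part of the job. Leave any pink look-alike of the case alone.

How it is judged:
By the outcome, as a careful person would: the job done as asked, in the order asked, and still so for the second after the job is handed in, with the robot touching nothing.
It also fails if it takes over 48 s, if anything falls off the work surface, if the arm or the gripper's body presses on something with over 40 N, if the wrist force passes 120 N, or if a joint passes its speed limit or range.

## Working session

There is one attempt and no reset: what is moved stays moved. The work goes in short steps, Python scripts to look and compute and a tool call to move; the robot and the scene stay as the last step left them, time stands still between calls to the robot, and variables do not carry over. Pictures are saved under pics/ and viewed, at most 10 in all, crops included, and the job is handed in when it is done.

Besides the shell and the picture viewer there is one more tool, called after "Emit:" as a command line: name --argument value ..., lists and objects as JSON in quotes. jog_arm: Moves the arm, as the interface text tells. Shift numbers are shares of 300 mm and turn numbers shares of 90 degrees, none past 1 either way. Its arguments: {"type":"object","properties":{"plan":{"type":"array"}},"required":["plan"]}

```bash
mkdir -p pics; cat > h.py <<'E'
import numpy as np,cv2
from scipy.spatial.transform import Rotation as R
from cell import ctrl
def rot(o):
    o=np.array(o,float)
    return o if o.shape==(3,3) else R.from_euler('xyz',o).as_matrix()
def cloud(p):
    d=p['depth'];v,u=np.mgrid[:384,:512]
    c=np.stack([(u-p['cx'])/p['fx']*d,(v-p['cy'])/p['fy']*d,d],-1)
    w=c@rot(p['orientation']).T+np.array(p['position']); w[d<=0]=np.nan
    return w
def save(n,im,s=1): cv2.imwrite('pics/'+n,cv2.resize(im[...,::-1],None,fx=s,fy=s,interpolation=cv2.INTER_CUBIC))
E
python3 - <<'E'
from h import *
s=ctrl.read_state();print({k:np.round(v,3).tolist() for k,v in s.items()})
ims=[]
for n in('top','side'):
    p=ctrl.get_image(n);w=cloud(p);ims.append(p['img']);print(n,p['position'],p['orientation'])
    np.savez(n+'.npz',w=w,img=p['img'])
    for t in('case','bay','head','jar','oil','spool','gear','screwdriver'):
        for r in ctrl.trace(p,t)[:3]:
            q=w[r['pixels']];print(t,round(r['score'],2),np.round(r['extent']).tolist(),np.round(np.nanmedian(q,0)).tolist(),np.round(np.nanpercentile(q,[2,98],axis=0)).tolist())
save('top0.png',ims[0],1.5);save('side0.png',ims[1],1.5)
E
```

```text
{'clock': 0.0, 'qpos': [1.267, 0.629, 0.038, 1.518, -0.027, 0.996, -0.02], 'qd': [0.001, -0.002, -0.0, -0.001, 0.001, 0.001, -0.0], 'tau': [-0.001, -56.34, 1.226, -19.344, 0.011, 0.011, 0.0], 'eef_pos': [153.021, -631.112, 230.401], 'tool_rot': [-3.14, 0.0, 0.238], 'force': [-0.515, 0.381, 0.286], 'torque': [0.014, 0.044, 0.005], 'gripper_force': 0.0, 'width': 85.565}
top [ 413.76649829  100.89724455 1394.26152101] [-3.03454557 -0.02070588 -1.54453255]
case 0.92 [253.0, 199.0, 53.0, 59.0] [533.0, 98.0, 189.0] [[461.0, 26.0, 38.0], [604.0, 170.0, 221.0]]
case 0.88 [190.0, 252.0, 58.0, 54.0] [359.0, 295.0, 189.0] [[288.0, 226.0, 36.0], [431.0, 367.0, 221.0]]
case 0.79 [332.0, 256.0, 70.0, 56.0] [360.0, -145.0, 188.0] [[277.0, -235.0, 3.0], [434.0, -70.0, 220.0]]
bay 0.83 [260.0, 161.0, 65.0, 47.0] [692.0, 73.0, 5.0] [[621.0, -21.0, -3.0], [750.0, 178.0, 32.0]]
head 0.8 [198.0, 186.0, 19.0, 14.0] [571.0, 276.0, 95.0] [[547.0, 253.0, 14.0], [597.0, 304.0, 107.0]]
jar 0.56 [308.0, 197.0, 17.0, 17.0] [548.0, -85.0, 75.0] [[526.0, -108.0, 5.0], [575.0, -63.0, 82.0]]
oil 0.47 [183.0, 166.0, 
[... 1126 characters left out ...]
.0, 31.0] [579.0, 270.0, 87.0] [[549.0, 250.0, 5.0], [598.0, 299.0, 103.0]]
jar 0.66 [208.0, 227.0, 14.0, 26.0] [559.0, -92.0, 72.0] [[527.0, -117.0, 4.0], [577.0, -66.0, 80.0]]
jar 0.28 [219.0, 254.0, 22.0, 19.0] [650.0, -96.0, 55.0] [[622.0, -119.0, 3.0], [669.0, -72.0, 62.0]]
oil 0.54 [347.0, 198.0, 23.0, 19.0] [654.0, 329.0, 69.0] [[617.0, 314.0, -3.0], [672.0, 385.0, 111.0]]
spool 0.5 [218.0, 255.0, 18.0, 19.0] [649.0, -96.0, 55.0] [[620.0, -121.0, 0.0], [669.0, -71.0, 62.0]]
gear 0.69 [330.0, 229.0, 20.0, 23.0] [700.0, 252.0, 9.0] [[671.0, 227.0, -1.0], [727.0, 281.0, 41.0]]
screwdriver 0.79 [170.0, 247.0, 31.0, 35.0] [548.0, -227.0, 22.0] [[505.0, -249.0, -1.0], [618.0, -196.0, 31.0]]
```

View pics/top0.png

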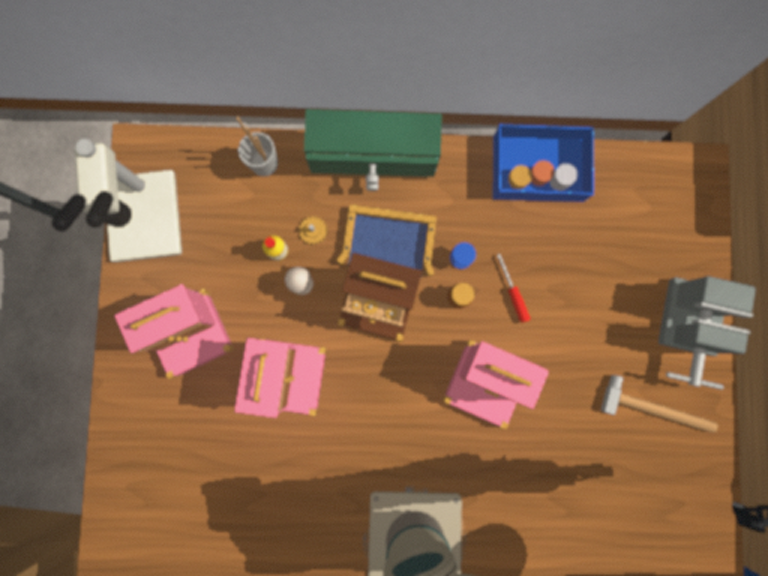

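```bash
python3 - <<'E'
import numpy as np,cv2
d=np.load('top.npz');im=d['img'][160:240,215:330]
cv2.imwrite('pics/crop0.png',cv2.resize(im[...,::-1],None,fx=6,fy=6,interpolation=cv2.INTER_CUBIC))
E
```

```text
(no output)
```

View pics/side0.png

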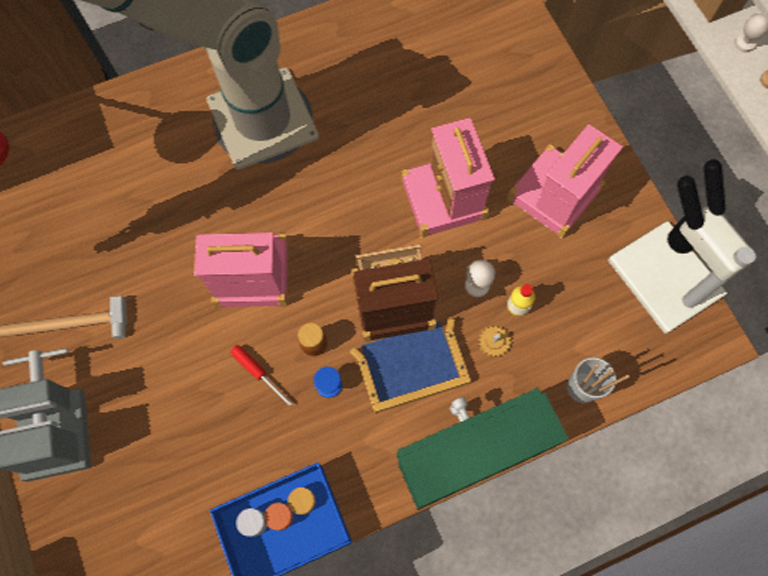

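The dark wood case stands at (380,298) in the 1.5x top view, in front of the blue-floored brass bay at (388,240). The pink look-alikes are at (172,328), (280,377) and (497,383). Only the dark one fits: it is wooden, has an open pale drawer and faces the bay.

View pics/crop0.png

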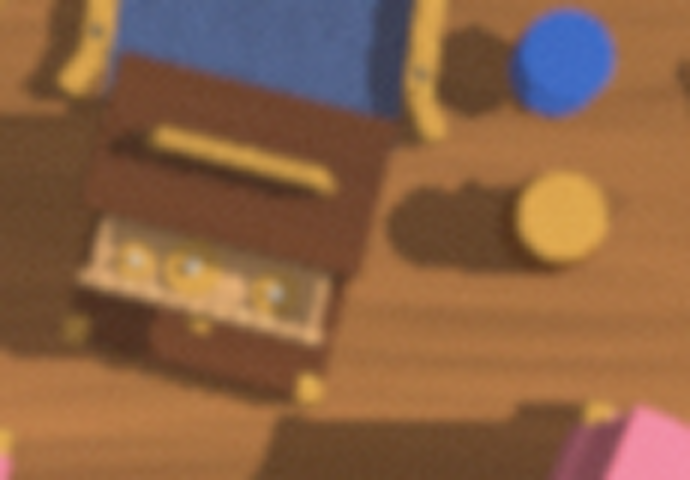

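```bash
cat >> h.py <<'E'
def rect(pts):
    r=cv2.minAreaRect(pts.astype(np.float32));b=cv2.boxPoints(r)
    return r,b
def poses(p,box=(430,-40,800,220)):
    w=cloud(p).reshape(-1,3);m=(w[:,0]>box[0])&(w[:,0]<box[2])&(w[:,1]>box[1])&(w[:,1]<box[3]);w=w[m]
    lid=w[(w[:,2]>181)&(w[:,2]<200)]
    return w,lid
E
python3 - <<'E'
from h import *
p=ctrl.get_image('top');w,lid=poses(p)
r,b=rect(lid[:,:2]);print('lid',len(lid),r,b.round().tolist(),'z',np.median(lid[:,2]))
c=lid[:,:2].mean(0);print('mean',c)
h=w[(w[:,2]>205)];print('handle',len(h),rect(h[:,:2])[0], h.mean(0))
k=w[(w[:,2]>30)&(w[:,2]<50)&(w[:,0]<560)];print('base',rect(k[:,:2]))
d=w[(w[:,2]>100)&(w[:,2]<180)&(w[:,0]<560)];print('drawer',len(d),rect(d[:,:2]),np.percentile(d[:,2],[5,50,95]))
for n in('top','side'):
    q=ctrl.get_image(n) if n=='side' else p
    W=cloud(q);im=q['img'].astype(int)
    m=(W[...,0]>560)&(W[...,0]<780)&(W[...,1]>-40)&(W[...,1]<200)
    br=m&(W[...,2]>18)&(W[...,2]<34)&(W[...,0]>622)
    print(n,'brass',br.sum(),rect(W[br][:,:2]))
    bl=m&(im[...,2]>im[...,0]*1.25)&(W[...,2]<12)
    print('blue',bl.sum(),rect(W[bl][:,:2]))
    save(f'bay_{n}.png',(q['img']*(br|bl)[...,None])[140:280,190:330],4)
E
```

```text
lid 1263 ((545.82666015625, 97.10047149658203), (147.9978485107422, 119.64664459228516), 76.83395385742188) [[471.0, 39.0], [587.0, 11.0], [621.0, 156.0], [504.0, 183.0]] z 191.83951621066467
mean [559.40090897  93.95521143]
handle 104 ((562.9447631835938, 92.02467346191406), (90.92729949951172, 10.113969802856445), 76.39478302001953) [562.42024609  92.45574914 220.14967497]
base (((496.2836608886719, 108.83538818359375), (150.38697814941406, 70.52556610107422), 77.15609741210938), array([[445.188   ,  43.362053],
       [513.9489  ,  27.684532],
       [547.37933 , 174.30872 ],
       [478.6184  , 189.98624 ]], dtype=float32))
drawer 436 (((502.9216003417969, 106.65711212158203), (136.42933654785156, 47.63915252685547), 76.69574737548828), array([[464.0436  ,  45.75461 ],
       [510.40424 ,  34.791794],
       [541.79956 , 167.55962 ],
       [495.43896 , 178.52243 ]], dtype=float32)) [140.83244542 147.16118939 175.68017564]
top brass 573 (((682.241943359375, 82.43020629882812), (214.43370056152344, 140.3931121826172), 84.24510955810547), array([[601.6482  , -17.20745 ],
       [74
[... 235 characters left out ...]
    ,   1.8643112],
       [724.48456  ,  -9.386009 ],
       [742.3422   , 155.37723  ],
       [638.5417   , 166.62756  ]], dtype=float32))
side brass 736 (((680.8489379882812, 80.75355529785156), (216.8976593017578, 137.08770751953125), 84.4157485961914), array([[602.0773  , -20.510635],
       [738.5144  , -33.850555],
       [759.6206  , 182.01775 ],
       [623.1835  , 195.35767 ]], dtype=float32))
blue 2040 (((664.7222900390625, 79.11408996582031), (172.2524871826172, 125.3227310180664), 84.37995910644531), array([[ 5.9392767e+02, -4.6166992e-01],
       [ 7.1864801e+02, -1.2734650e+01],
       [ 7.3551691e+02,  1.5868985e+02],
       [ 6.1079657e+02,  1.7096283e+02]], dtype=float32))
```

Crop: the dark case has its pale drawer open at crop (205,285) with the knob at (200,325), and the bay lies right behind it. It is confirmed as the target. Fitted poses: case origin about (535,99), yaw about -0.23. Bay origin about (656.5,84), yaw about -0.10, so the case starts about 122 mm before it, which matches the stated range. Next I'll plan the transit.

```bash
cat >> h.py <<'E'
def go(*tg,start=None):
    """targets: x,y,z,yaw (tool down); prints shares"""
    s=ctrl.read_state();P=np.array(s['eef_pos']);R0=rot(s['tool_rot'])
    print('clock',s['clock'],'at',P.round(1),np.round(s['tool_rot'],3),'F',np.round(s['force'],1))
    for x,y,z,yaw in tg:
        d=R0.T@(np.array([x,y,z])-P)/300
        w=R.from_matrix(R0.T@rot([np.pi,0,yaw])).as_rotvec()/(np.pi/2)
        print((x,y,z,yaw),d.round(4),w.round(4),'rows',round(np.linalg.norm(d)*6,1))
E
python3 -c "
from h import *
go((300,-540,300,.15),(400,-430,320,.08))"
```

```text
clock 1.0 at [ 153.1 -631.7  231.3] [ 3.142 -0.     0.238] F [ 0.5 -0.2  0.3]
(300, -540, 300, 0.15) [ 0.5478 -0.1818 -0.2289] [ 0.     -0.      0.0559] rows 3.7
(400, -430, 320, 0.08) [ 0.9581 -0.4597 -0.2956] [ 0.     -0.      0.1004] rows 6.6
```

Emit:
jog_arm --plan '[{"tx":0.27,"ty":-0.09,"tz":-0.115,"wz":0.03,"claw":0},{"tx":0.55,"ty":-0.18,"tz":-0.23,"wz":0.056,"claw":0},{"tx":0.55,"ty":-0.18,"tz":-0.23,"wz":0.056,"claw":0},{"tx":0.75,"ty":-0.32,"tz":-0.27,"wz":0.08,"claw":0},{"tx":0.96,"ty":-0.46,"tz":-0.3,"wz":0.1,"claw":0},{"tx":0.96,"ty":-0.46,"tz":-0.3,"wz":0.1,"claw":0},{"tx":0.96,"ty":-0.46,"tz":-0.3,"wz":0.1,"claw":0},{"tx":0.96,"ty":-0.46,"tz":-0.3,"wz":0.1,"claw":0},{"tx":0.96,"ty":-0.46,"tz":-0.3,"wz":0.1,"claw":0}]'

```text
invalid input at $.plan[0]: expected keys tx, ty, tz, wx, wy, wz, claw
```

```bash
python3 -c "
from h import *
go((430,-150,320,-.08),(450,-150,320,-.08))"
```

```text
clock 1.0 at [ 153.1 -631.7  231.3] [ 3.142 -0.     0.238] F [ 0.5 -0.2  0.3]
(430, -150, 320, -0.08) [ 1.2751 -1.3432 -0.2956] [ 0.     -0.      0.2023] rows 11.3
(450, -150, 320, -0.08) [ 1.3399 -1.3275 -0.2956] [ 0.     -0.      0.2023] rows 11.5
```

Emit:
jog_arm --plan '[{"tx":0.27,"ty":-0.09,"tz":-0.115,"wx":0,"wy":0,"wz":0.03,"claw":0},{"tx":0.55,"ty":-0.18,"tz":-0.23,"wx":0,"wy":0,"wz":0.056,"claw":0},{"tx":0.55,"ty":-0.18,"tz":-0.23,"wx":0,"wy":0,"wz":0.056,"claw":0},{"tx":0.75,"ty":-0.32,"tz":-0.27,"wx":0,"wy":0,"wz":0.08,"claw":0},{"tx":0.96,"ty":-0.46,"tz":-0.3,"wx":0,"wy":0,"wz":0.1,"claw":0},{"tx":0.96,"ty":-0.46,"tz":-0.3,"wx":0,"wy":0,"wz":0.1,"claw":0},{"tx":0.96,"ty":-0.46,"tz":-0.3,"wx":0,"wy":0,"wz":0.1,"claw":0},{"tx":0.96,"ty":-0.46,"tz":-0.3,"wx":0,"wy":0,"wz":0.1,"claw":0}]'

```text
clock: 1.8
eef_pos: [406.6, -424.4, 322.4]
tool_rot: [-3.14, -0.005, 0.091]
force: [0.0, -0.6, 0.3]
width: 85.6
gripper_force: 0.0
```

```bash
python3 -c "
from h import *
go((430,-150,320,-.08))"
```

```text
clock 1.8 at [ 406.6 -424.4  322.4] [-3.14  -0.005  0.091] F [ 0.  -0.6  0.3]
(430, -150, 320, -0.08) [ 0.161  -0.9039  0.0102] [-0.0012 -0.003   0.109 ] rows 5.5
```

Emit:
jog_arm --plan '[{"tx":0.04,"ty":-0.23,"tz":0,"wx":0,"wy":0,"wz":0.03,"claw":0},{"tx":0.08,"ty":-0.45,"tz":0,"wx":0,"wy":0,"wz":0.055,"claw":0},{"tx":0.12,"ty":-0.68,"tz":0,"wx":0,"wy":0,"wz":0.08,"claw":0},{"tx":0.16,"ty":-0.9,"tz":0,"wx":0,"wy":0,"wz":0.11,"claw":0},{"tx":0.16,"ty":-0.9,"tz":0,"wx":0,"wy":0,"wz":0.11,"claw":0},{"tx":0.16,"ty":-0.9,"tz":0,"wx":0,"wy":0,"wz":0.11,"claw":0},{"tx":0.16,"ty":-0.9,"tz":0,"wx":0,"wy":0,"wz":0.11,"claw":0},{"tx":0.16,"ty":-0.9,"tz":0,"wx":0,"wy":0,"wz":0.11,"claw":0}]'

```text
clock: 2.6
eef_pos: [426.5, -157.5, 321.5]
tool_rot: [3.141, -0.0, -0.092]
force: [0.2, -0.9, -0.0]
width: 85.3
gripper_force: 0.0
```

```bash
python3 -c "
from h import *
go((430,115,310,-.23),(425,124,290,-.23))"
```

```text
clock 2.6 at [ 426.5 -157.5  321.5] [ 3.141 -0.    -0.092] F [ 0.2 -0.9 -0. ]
(430, 115, 310, -0.23) [-0.0718 -0.9055  0.0375] [ 0.0006 -0.0003  0.088 ] rows 5.5
(425, 124, 290, -0.23) [-0.0911 -0.9339  0.1042] [ 0.0006 -0.0003  0.088 ] rows 5.7
```

Emit:
jog_arm --plan '[{"tx":-0.02,"ty":-0.23,"tz":0,"wx":0,"wy":0,"wz":0.02,"claw":0},{"tx":-0.045,"ty":-0.45,"tz":0,"wx":0,"wy":0,"wz":0.045,"claw":0},{"tx":-0.07,"ty":-0.7,"tz":0,"wx":0,"wy":0,"wz":0.07,"claw":0},{"tx":-0.091,"ty":-0.934,"tz":0.07,"wx":0,"wy":0,"wz":0.088,"claw":0},{"tx":-0.091,"ty":-0.934,"tz":0.104,"wx":0,"wy":0,"wz":0.088,"claw":0},{"tx":-0.091,"ty":-0.934,"tz":0.104,"wx":0,"wy":0,"wz":0.088,"claw":0},{"tx":-0.091,"ty":-0.934,"tz":0.104,"wx":0,"wy":0,"wz":0.088,"claw":0},{"tx":-0.091,"ty":-0.934,"tz":0.104,"wx":0,"wy":0,"wz":0.088,"claw":0},{"tx":-0.091,"ty":-0.934,"tz":0.104,"wx":0,"wy":0,"wz":0.088,"claw":0}]'

```text
clock: 3.5
eef_pos: [426.0, 122.4, 290.2]
tool_rot: [3.141, -0.001, -0.234]
force: [1.0, 0.3, -1.1]
width: 85.5
gripper_force: 0.0
```

```bash
python3 - <<'E'
from h import *
def cs(x): return (535.3+x*.9737, 99-x*.228)
go((*cs(-110),155,-.23),(*cs(-70),155,-.23),(*cs(-24),155,-.23))
E
```

```text
clock 3.5 at [426.  122.4 290.2] [ 3.141e+00 -1.000e-03 -2.340e-01] F [ 1.   0.3 -1.1]
(428.193, 124.08, 155, -0.23) [ 0.0056 -0.0076  0.4507] [ 0.0006 -0.0004 -0.0027] rows 2.7
(467.14099999999996, 114.96000000000001, 155, -0.23) [ 0.139  -0.0081  0.4507] [ 0.0006 -0.0004 -0.0027] rows 2.8
(511.93119999999993, 104.472, 155, -0.23) [ 0.2923 -0.0088  0.4508] [ 0.0006 -0.0004 -0.0027] rows 3.2
```

Emit:
jog_arm --plan '[{"tx":0,"ty":-0.008,"tz":0.15,"wx":0,"wy":0,"wz":0,"claw":0},{"tx":0,"ty":-0.008,"tz":0.3,"wx":0,"wy":0,"wz":0,"claw":0},{"tx":0,"ty":-0.008,"tz":0.45,"wx":0,"wy":0,"wz":0,"claw":0},{"tx":0,"ty":-0.008,"tz":0.45,"wx":0,"wy":0,"wz":0,"claw":0},{"tx":0.05,"ty":-0.008,"tz":0.45,"wx":0,"wy":0,"wz":0,"claw":0},{"tx":0.1,"ty":-0.008,"tz":0.45,"wx":0,"wy":0,"wz":0,"claw":0},{"tx":0.1,"ty":-0.008,"tz":0.45,"wx":0,"wy":0,"wz":0,"claw":0},{"tx":0.1,"ty":-0.008,"tz":0.45,"wx":0,"wy":0,"wz":0,"claw":0}]'

```text
clock: 4.3
eef_pos: [455.6, 119.5, 156.7]
tool_rot: [-3.141, -0.002, -0.232]
force: [-0.4, 0.5, -0.3]
width: 85.2
gripper_force: 0.0
```

```bash
python3 - <<'E'
from h import *
def cs(x): return (535.3+x*.9737, 99-x*.228)
go((*cs(-60),155,-.23),(*cs(-30),155,-.23),(*cs(-24),155,-.23))
p=ctrl.get_image('side');save('side1.png',p['img'][120:250,190:360],4)
E
```

```text
clock 4.3 at [455.6 119.5 156.7] [-3.141e+00 -2.000e-03 -2.320e-01] F [-0.4  0.5 -0.3]
(476.87799999999993, 112.68, 155, -0.23) [0.0742 0.0058 0.0059] [-0.0004 -0.0012 -0.0015] rows 0.4
(506.08899999999994, 105.84, 155, -0.23) [0.1742 0.0056 0.0061] [-0.0004 -0.0012 -0.0015] rows 1.0
(511.93119999999993, 104.472, 155, -0.23) [0.1942 0.0056 0.0061] [-0.0004 -0.0012 -0.0015] rows 1.2
```

View pics/side1.png

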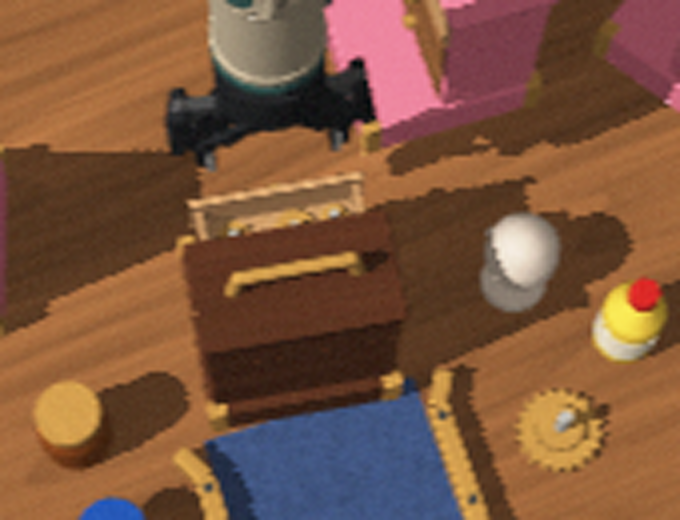

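The fingers are just in front of the open drawer, straddling the knob, and nothing is touched yet. Next I'll push the drawer in gently.

Emit:
jog_arm --plan '[{"tx":0.03,"ty":0.004,"tz":0.006,"wx":0,"wy":0,"wz":0,"claw":0},{"tx":0.05,"ty":0.004,"tz":0.006,"wx":0,"wy":0,"wz":0,"claw":0},{"tx":0.07,"ty":0.004,"tz":0.006,"wx":0,"wy":0,"wz":0,"claw":0},{"tx":0.09,"ty":0.005,"tz":0.006,"wx":0,"wy":0,"wz":0,"claw":0},{"tx":0.11,"ty":0.005,"tz":0.006,"wx":0,"wy":0,"wz":0,"claw":0},{"tx":0.13,"ty":0.005,"tz":0.006,"wx":0,"wy":0,"wz":0,"claw":0},{"tx":0.145,"ty":0.005,"tz":0.006,"wx":0,"wy":0,"wz":0,"claw":0},{"tx":0.16,"ty":0.005,"tz":0.006,"wx":0,"wy":0,"wz":0,"claw":0},{"tx":0.17,"ty":0.005,"tz":0.006,"wx":0,"wy":0,"wz":0,"claw":0},{"tx":0.18,"ty":0.005,"tz":0.006,"wx":0,"wy":0,"wz":0,"claw":0},{"tx":0.18,"ty":0.005,"tz":0.006,"wx":0,"wy":0,"wz":0,"claw":0}]'

```text
clock: 5.45
eef_pos: [507.7, 106.2, 153.3]
tool_rot: [3.142, -0.001, -0.231]
force: [1.0, -0.0, -0.5]
width: 85.6
gripper_force: 0.0
```

```bash
python3 - <<'E'
from h import *
def cs(x): return (535.3+x*.9737, 99-x*.228)
go((*cs(-24),155,-.23))
a=ctrl.get_image('side');b=ctrl.get_image('top')
save('s2.png',np.hstack([a['img'][130:230,225:305],b['img'][150:250,215:295]]),5)
w,lid=poses(b)
h=w[(w[:,2]>205)&(w[:,2]<224)&(w[:,0]>540)];print('handle',len(h),rect(h[:,:2])[0])
E
```

```text
clock 5.45 at [507.7 106.2 153.3] [ 3.142e+00 -1.000e-03 -2.310e-01] F [ 1.  -0.  -0.5]
(511.93119999999993, 104.472, 155, -0.23) [ 0.015   0.0024 -0.0057] [ 0.     -0.0004 -0.0004] rows 0.1
handle 0 ((0.0, 0.0), (0.0, 0.0), 0.0)
```

View pics/s2.png

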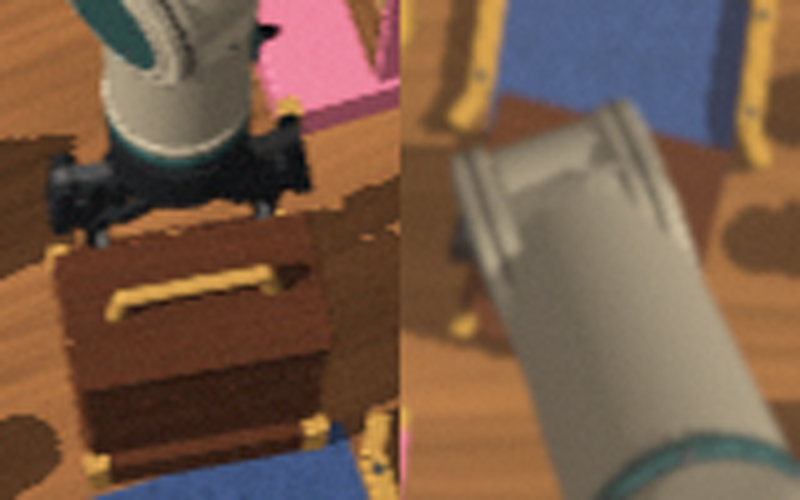

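Drawer nearly shut (the front is just under the lid at left-panel (185,240)). I'll close the last millimetres in small steps and watch the force.

Emit:
jog_arm --plan '[{"tx":0.006,"ty":0,"tz":0,"wx":0,"wy":0,"wz":0,"claw":0},{"tx":0.012,"ty":0,"tz":0,"wx":0,"wy":0,"wz":0,"claw":0},{"tx":0.012,"ty":0,"tz":0,"wx":0,"wy":0,"wz":0,"claw":0}]'

```text
clock: 5.85
eef_pos: [510.6, 105.5, 153.3]
tool_rot: [3.141, 0.0, -0.23]
force: [-1.1, -0.3, 0.7]
width: 85.5
gripper_force: 0.6
```

Emit:
jog_arm --plan '[{"tx":0.005,"ty":0,"tz":0,"wx":0,"wy":0,"wz":0,"claw":0},{"tx":0.005,"ty":0,"tz":0,"wx":0,"wy":0,"wz":0,"claw":0}]'

```text
clock: 6.05
eef_pos: [510.6, 105.5, 153.2]
tool_rot: [3.141, 0.003, -0.23]
force: [-5.4, 1.5, 3.0]
width: 85.6
gripper_force: 2.5
```

Firm stop at 5 N with no further motion: the drawer is shut. Now I'll back off and go down low.

Emit:
jog_arm --plan '[{"tx":-0.05,"ty":0,"tz":0,"wx":0,"wy":0,"wz":0,"claw":0},{"tx":-0.16,"ty":0,"tz":0,"wx":0,"wy":0,"wz":0,"claw":0},{"tx":-0.27,"ty":0,"tz":0,"wx":0,"wy":0,"wz":0,"claw":0},{"tx":-0.27,"ty":0,"tz":0,"wx":0,"wy":0,"wz":0,"claw":0},{"tx":-0.27,"ty":0,"tz":0,"wx":0,"wy":0,"wz":0,"claw":0},{"tx":-0.27,"ty":0,"tz":0.15,"wx":0,"wy":0,"wz":0,"claw":0},{"tx":-0.27,"ty":0,"tz":0.3,"wx":0,"wy":0,"wz":0,"claw":0},{"tx":-0.27,"ty":0,"tz":0.42,"wx":0,"wy":0,"wz":0,"claw":0},{"tx":-0.27,"ty":0,"tz":0.47,"wx":0,"wy":0,"wz":0,"claw":0},{"tx":-0.27,"ty":0,"tz":0.49,"wx":0,"wy":0,"wz":0,"claw":0},{"tx":-0.27,"ty":0,"tz":0.49,"wx":0,"wy":0,"wz":0,"claw":0},{"tx":-0.27,"ty":0,"tz":0.49,"wx":0,"wy":0,"wz":0,"claw":0}]'

```text
clock: 7.25
eef_pos: [434.7, 123.5, 6.5]
tool_rot: [-3.141, 0.001, -0.238]
force: [-0.1, 0.1, 0.6]
width: 85.4
gripper_force: 0.0
```

```bash
python3 - <<'E'
from h import *
b=ctrl.get_image('side');w,lid=poses(b)
h=w[(w[:,2]>205)&(w[:,2]<224)&(w[:,0]>520)];print('handle',len(h),rect(h[:,:2])[0])
r,bx=rect(lid[lid[:,0]>500][:,:2]);print('lid',r,bx.round(1).tolist())
Q=np.array([656.5,84]);ox=np.array([np.cos(-.1),np.sin(-.1)])
def cs(x): return (535.3+x*.9737, 99-x*.228)
# case poses along the way: (bay x, bay y, yaw rel)
oy=np.array([-ox[1],ox[0]])
T=[]
for bx_,by,yr in((-122,2.8,-.13),(-95,2.,-.10),(-65,1,-.05),(-35,0,0),(-6,0,0),(2,0,0)):
    c=Q+bx_*ox+by*oy;a=-.1+yr
    T.append((*np.round(c-86*np.array([np.cos(a),np.sin(a)]),1),5,a))
go(*T)
E
```

```text
handle 122 ((560.7518920898438, 90.86933898925781), (90.46548461914062, 12.366628646850586), 75.35004425048828)
lid ((559.9937133789062, 90.84056854248047), (148.08670043945312, 86.8534164428711), 77.62371826171875) [[501.70001220703125, 27.799999237060547], [586.5, 9.199999809265137], [618.2999877929688, 153.89999389648438], [533.4000244140625, 172.5]]
clock 7.3 at [434.8 123.7   7. ] [-3.141 -0.    -0.238] F [ 0.  -0.4 -0.2]
(np.float64(451.7), np.float64(118.6), 5, -0.23) [0.0589 0.0032 0.0067] [-0.0002 -0.0002 -0.0048] rows 0.4
(np.float64(477.9), np.float64(112.6), 5, -0.2) [0.1484 0.0021 0.0068] [-0.0002 -0.0002 -0.0239] rows 0.9
(np.float64(506.9), np.float64(104.3), 5, -0.15000000000000002) [0.2489 0.0062 0.0068] [-0.0002 -0.0003 -0.0558] rows 1.5
(np.float64(536.1), np.float64(96.1), 5, -0.1) [0.3499 0.0099 0.0068] [-0.0001 -0.0003 -0.0876] rows 2.1
(np.float64(565.0), np.float64(93.2), 5, -0.1) [ 0.4458 -0.0034  0.0069] [-0.0001 -0.0003 -0.0876] rows 2.7
(np.float64(572.9), np.float64(92.4), 5, -0.1) [ 0.4721 -0.007   0.0069] [-0.0001 -0.0003 -0.0876] rows 2.8
```

Emit:
jog_arm --plan '[{"tx":0.03,"ty":0.003,"tz":0.007,"wx":0,"wy":0,"wz":-0.004,"claw":0},{"tx":0.05,"ty":0.003,"tz":0.007,"wx":0,"wy":0,"wz":-0.004,"claw":0},{"tx":0.065,"ty":0.003,"tz":0.007,"wx":0,"wy":0,"wz":-0.005,"claw":0},{"tx":0.08,"ty":0.003,"tz":0.007,"wx":0,"wy":0,"wz":-0.008,"claw":0},{"tx":0.1,"ty":0.003,"tz":0.007,"wx":0,"wy":0,"wz":-0.012,"claw":0},{"tx":0.12,"ty":0.003,"tz":0.007,"wx":0,"wy":0,"wz":-0.017,"claw":0},{"tx":0.14,"ty":0.003,"tz":0.007,"wx":0,"wy":0,"wz":-0.022,"claw":0},{"tx":0.16,"ty":0.003,"tz":0.007,"wx":0,"wy":0,"wz":-0.028,"claw":0},{"tx":0.18,"ty":0.004,"tz":0.007,"wx":0,"wy":0,"wz":-0.034,"claw":0},{"tx":0.2,"ty":0.005,"tz":0.007,"wx":0,"wy":0,"wz":-0.04,"claw":0},{"tx":0.22,"ty":0.005,"tz":0.007,"wx":0,"wy":0,"wz":-0.047,"claw":0},{"tx":0.22,"ty":0.005,"tz":0.007,"wx":0,"wy":0,"wz":-0.047,"claw":0}]'

```text
clock: 8.5
eef_pos: [494.3, 106.4, 4.5]
tool_rot: [3.138, 0.006, -0.157]
force: [-7.2, -0.3, 4.3]
width: 85.4
gripper_force: 3.8
```

```bash
cat >> h.py <<'E'
Q=np.array([656.5,84]);ox=np.array([np.cos(-.1),np.sin(-.1)]);oy=np.array([-ox[1],ox[0]])
def T(bx,by,yr,z=5,back=86):
    c=Q+bx*ox+by*oy;a=-.1+yr
    return (*np.round(c-back*np.array([np.cos(a),np.sin(a)]),1),z,a)
def lidfit(b):
    w,_=poses(b);lid=w[(w[:,2]>183)&(w[:,2]<199)&(w[:,0]>500)]
    r,bx=rect(lid[:,:2]);
    e=bx[1]-bx[0]; e2=bx[2]-bx[1]; e=e if np.linalg.norm(e)<np.linalg.norm(e2) else e2
    a=np.arctan2(e[1],e[0]); a=a if abs(a)<1.6 else a-np.sign(a)*np.pi
    c=np.array(r[0])-28*np.array([np.cos(a),np.sin(a)]);d=c-Q
    print('lid',np.round(r[1],1),'yaw',round(a,3),'origin',c.round(1),'bay xy',round(d@ox,1),round(d@oy,1))
E
python3 - <<'E'
from h import *
b=ctrl.get_image('side');lidfit(b)
save('s3.png',b['img'][130:290,210:350],4)
go(T(-65,1,-.05),T(-35,0,0),T(-6,0,0),T(2,0,0))
E
```

```text
lid [148.3 134.9] yaw -0.154 origin [553.5  94.8] bay xy -103.6 0.5
clock 8.55 at [494.3 106.4   4.5] [ 3.138  0.006 -0.157] F [-8.   0.8  5.2]
(np.float64(506.9), np.float64(104.3), 5, -0.15000000000000002) [ 0.0426  0.0004 -0.0019] [ 0.002   0.0038 -0.0047] rows 0.3
(np.float64(536.1), np.float64(96.1), 5, -0.1) [ 0.143   0.0121 -0.0025] [ 0.0019  0.0039 -0.0366] rows 0.9
(np.float64(565.0), np.float64(93.2), 5, -0.1) [ 0.2396  0.0066 -0.0031] [ 0.0019  0.0039 -0.0366] rows 1.4
(np.float64(572.9), np.float64(92.4), 5, -0.1) [ 0.2661  0.0051 -0.0032] [ 0.0019  0.0039 -0.0366] rows 1.6
```

View pics/s3.png

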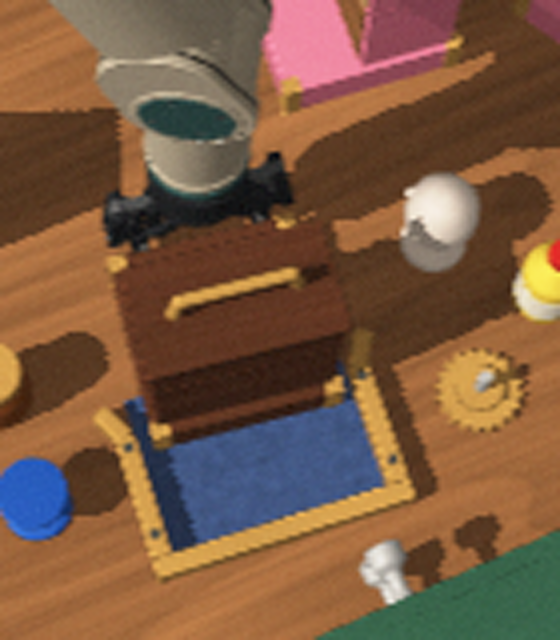

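The case is sliding upright between the flares, with its back corners at (160,435) and (335,387) inside the rails and the drawer shut. I'll continue.

Emit:
jog_arm --plan '[{"tx":0.02,"ty":0.001,"tz":-0.002,"wx":0,"wy":0,"wz":-0.003,"claw":0},{"tx":0.04,"ty":0.002,"tz":-0.002,"wx":0,"wy":0,"wz":-0.006,"claw":0},{"tx":0.06,"ty":0.004,"tz":-0.002,"wx":0,"wy":0,"wz":-0.013,"claw":0},{"tx":0.08,"ty":0.006,"tz":-0.002,"wx":0,"wy":0,"wz":-0.02,"claw":0},{"tx":0.1,"ty":0.008,"tz":-0.002,"wx":0,"wy":0,"wz":-0.026,"claw":0},{"tx":0.12,"ty":0.01,"tz":-0.002,"wx":0,"wy":0,"wz":-0.032,"claw":0},{"tx":0.14,"ty":0.012,"tz":-0.002,"wx":0,"wy":0,"wz":-0.037,"claw":0},{"tx":0.16,"ty":0.011,"tz":-0.002,"wx":0,"wy":0,"wz":-0.037,"claw":0},{"tx":0.18,"ty":0.01,"tz":-0.002,"wx":0,"wy":0,"wz":-0.037,"claw":0},{"tx":0.18,"ty":0.01,"tz":-0.002,"wx":0,"wy":0,"wz":-0.037,"claw":0}]'

```text
clock: 9.55
eef_pos: [548.1, 95.3, 4.6]
tool_rot: [3.14, 0.006, -0.1]
force: [-4.3, 1.1, -0.2]
width: 85.8
gripper_force: 2.2
```

```bash
python3 - <<'E'
from h import *
for n in('side','top'):
    b=ctrl.get_image(n);w,_=poses(b,(590,-40,700,200));h=w[(w[:,2]>208)&(w[:,2]<224)];print('handle',len(h),rect(h[:,:2])[0])
    if n=='side': save('s4.png',b['img'][150:290,210:350],4)
go(T(-6,0,0),T(2,0,0))
E
```

```text
handle 120 ((659.8252563476562, 80.8489990234375), (88.60467529296875, 11.148597717285156), 84.20738220214844)
handle 93 ((662.4661865234375, 84.24209594726562), (92.23106384277344, 9.850014686584473), 84.3996810913086)
clock 9.65 at [548.1  95.2   4.6] [ 3.14   0.005 -0.1  ] F [-4.9  0.2 -1.9]
(np.float64(565.0), np.float64(93.2), 5, -0.1) [ 0.0567  0.0012 -0.0015] [0.0012 0.0033 0.0003] rows 0.3
(np.float64(572.9), np.float64(92.4), 5, -0.1) [ 0.0832  0.0012 -0.0016] [0.0012 0.0033 0.0003] rows 0.5
```

View pics/s4.png

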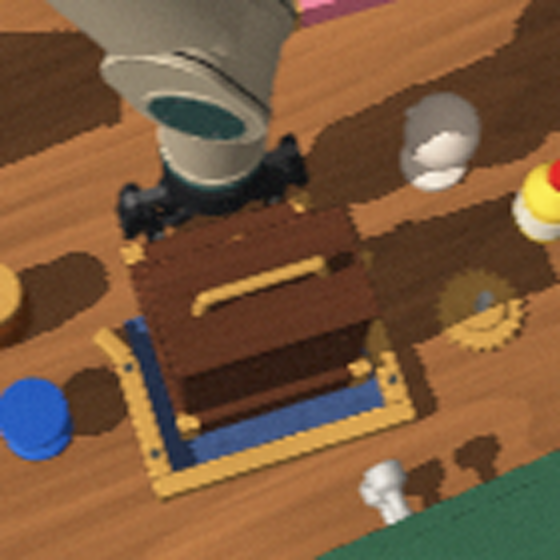

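Case square and centred in the bay, about 25 mm short of the stop (its back edge at (275,390), stop at (290,455)). Now the final push, slower towards the end.

Emit:
jog_arm --plan '[{"tx":0.015,"ty":0,"tz":-0.001,"wx":0,"wy":0,"wz":0,"claw":0},{"tx":0.03,"ty":0,"tz":-0.001,"wx":0,"wy":0,"wz":0,"claw":0},{"tx":0.045,"ty":0.001,"tz":-0.001,"wx":0,"wy":0,"wz":0,"claw":0},{"tx":0.055,"ty":0.001,"tz":-0.001,"wx":0,"wy":0,"wz":0,"claw":0},{"tx":0.063,"ty":0.001,"tz":-0.001,"wx":0,"wy":0,"wz":0,"claw":0},{"tx":0.07,"ty":0.001,"tz":-0.001,"wx":0,"wy":0,"wz":0,"claw":0},{"tx":0.075,"ty":0.001,"tz":-0.001,"wx":0,"wy":0,"wz":0,"claw":0},{"tx":0.075,"ty":0.001,"tz":-0.001,"wx":0,"wy":0,"wz":0,"claw":0}]'

```text
clock: 10.45
eef_pos: [569.9, 92.9, 4.7]
tool_rot: [3.14, 0.006, -0.099]
force: [-5.7, 1.1, -1.7]
width: 85.4
gripper_force: 3.0
```

Emit:
jog_arm --plan '[{"tx":0.004,"ty":0,"tz":0,"wx":0,"wy":0,"wz":0,"claw":0},{"tx":0.008,"ty":0,"tz":0,"wx":0,"wy":0,"wz":0,"claw":0},{"tx":0.008,"ty":0,"tz":0,"wx":0,"wy":0,"wz":0,"claw":0}]'

```text
clock: 10.75
eef_pos: [572.1, 92.7, 4.7]
tool_rot: [3.139, 0.006, -0.099]
force: [-6.8, 1.2, -1.3]
width: 85.7
gripper_force: 3.2
```

Emit:
jog_arm --plan '[{"tx":0.004,"ty":0,"tz":0,"wx":0,"wy":0,"wz":0,"claw":0},{"tx":0.008,"ty":0,"tz":0,"wx":0,"wy":0,"wz":0,"claw":0},{"tx":0.008,"ty":0,"tz":0,"wx":0,"wy":0,"wz":0,"claw":0}]'

```text
clock: 11.05
eef_pos: [573.1, 92.6, 4.7]
tool_rot: [3.139, 0.009, -0.099]
force: [-9.1, -0.1, 2.0]
width: 85.7
gripper_force: 4.8
```

Emit:
jog_arm --plan '[{"tx":0.004,"ty":0,"tz":0,"wx":0,"wy":0,"wz":0,"claw":0},{"tx":0.004,"ty":0,"tz":0,"wx":0,"wy":0,"wz":0,"claw":0}]'

```text
clock: 11.25
eef_pos: [573.1, 92.6, 4.6]
tool_rot: [3.138, 0.011, -0.099]
force: [-11.8, 1.2, 3.4]
width: 85.8
gripper_force: 6.1
```

It has stopped moving. I'll add a little more force so its back seats flat.

Emit:
jog_arm --plan '[{"tx":0.005,"ty":0,"tz":0,"wx":0,"wy":0,"wz":0,"claw":0},{"tx":0.01,"ty":0,"tz":0,"wx":0,"wy":0,"wz":0,"claw":0},{"tx":0.01,"ty":0,"tz":0,"wx":0,"wy":0,"wz":0,"claw":0}]'

```text
clock: 11.55
eef_pos: [573.0, 92.6, 4.6]
tool_rot: [3.137, 0.016, -0.099]
force: [-19.6, 0.6, 9.4]
width: 85.4
gripper_force: 9.5
```

```bash
python3 - <<'E'
from h import *
b=ctrl.get_image('side');w,_=poses(b,(590,-40,720,200));h=w[(w[:,2]>208)&(w[:,2]<224)];print('handle',len(h),rect(h[:,:2])[0])
save('s5.png',b['img'][150:290,210:350],4)
go(T(2,0,0))
E
```

```text
handle 174 ((642.1188354492188, 80.97355651855469), (89.15607452392578, 99.0093994140625), 87.60246276855469)
clock 11.6 at [573.   92.6   4.6] [ 3.137  0.016 -0.099] F [-18.4   0.9   9.9]
(np.float64(572.9), np.float64(92.4), 5, -0.1) [-0.0003  0.0006 -0.0014] [0.0029 0.01   0.0009] rows 0.0
```

View pics/s5.png

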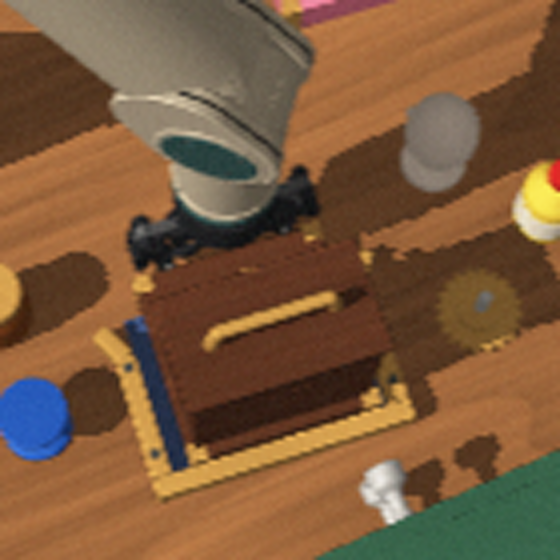

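The case's back edge lies along the stop from (200,460) to (365,410), and the push met a rigid 19 N. Now I'll back away and rise clear.

Emit:
jog_arm --plan '[{"tx":-0.05,"ty":0,"tz":0,"wx":0,"wy":0,"wz":0,"claw":0},{"tx":-0.18,"ty":0,"tz":0,"wx":0,"wy":0,"wz":0,"claw":0},{"tx":-0.32,"ty":0,"tz":0,"wx":0,"wy":0,"wz":0,"claw":0},{"tx":-0.4,"ty":0,"tz":0,"wx":0,"wy":0,"wz":0,"claw":0},{"tx":-0.4,"ty":0,"tz":0,"wx":0,"wy":0,"wz":0,"claw":0},{"tx":-0.4,"ty":0,"tz":-0.15,"wx":0,"wy":0,"wz":0,"claw":0},{"tx":-0.4,"ty":0,"tz":-0.3,"wx":0,"wy":0,"wz":0,"claw":0},{"tx":-0.4,"ty":0,"tz":-0.3,"wx":0,"wy":0,"wz":0,"claw":0},{"tx":-0.4,"ty":0,"tz":-0.3,"wx":0,"wy":0,"wz":0,"claw":0},{"tx":-0.4,"ty":0,"tz":-0.3,"wx":0,"wy":0,"wz":0,"claw":0}]'

```text
clock: 12.6
eef_pos: [462.9, 103.7, 95.1]
tool_rot: [3.141, 0.001, -0.1]
force: [-0.5, 0.5, -0.8]
width: 85.6
gripper_force: 0.0
```

```bash
python3 - <<'E'
from h import *
ims=[]
for n in('side','top'):
    b=ctrl.get_image(n);w,_=poses(b,(600,-20,740,180));h=w[(w[:,2]>208)&(w[:,2]<224)];print('handle',len(h),rect(h[:,:2])[0])
    ims.append(b['img'][140:260,205:305] if n=='side' else b['img'][130:250,205:305])
    l=w[(w[:,2]>184)&(w[:,2]<199)];print('lid',rect(l[:,:2]))
    for t in('jar','head','spool','gear','oil'):
        r=ctrl.trace(b,t)[:1]
        if r: print(t,np.nanmedian(cloud(b)[r[0]['pixels']],0).round())
save('s6.png',np.hstack(ims),4);go(T(2,0,0))
E
```

```text
handle 119 ((685.0885009765625, 78.74807739257812), (88.94017028808594, 10.926627159118652), 82.70307922363281)
lid (((684.8433837890625, 79.5145034790039), (148.64549255371094, 84.75862884521484), 84.42805480957031), array([[635.4479   ,   9.657768 ],
       [719.806    ,   1.4280777],
       [734.2389   , 149.37125  ],
       [649.88074  , 157.60092  ]], dtype=float32))
jar [ 552. -224.   20.]
spool [649. -97.  54.]
gear [700. 254.   9.]
oil [724.   3.  23.]
handle 92 ((688.03125, 80.57563018798828), (88.88592529296875, 11.530065536499023), 84.46406555175781)
lid (((687.7158813476562, 81.24993133544922), (147.7816619873047, 84.42422485351562), 84.34429931640625), array([[638.42725  ,  11.878815 ],
       [722.44055  ,   3.5587769],
       [737.0045   , 150.62105  ],
       [652.9912   , 158.94109  ]], dtype=float32))
jar [550. -85.  75.]
head [570. 273.  94.]
spool [643. -90.  57.]
gear [699. 257.  12.]
oil [644. 332.  78.]
clock 13.2 at [462.4 104.4  95.4] [ 3.141e+00  1.000e-03 -9.800e-02] F [-0.4  0.1 -0.1]
(np.float64(572.9), np.float64(92.4), 5, -0.1) [0.3708 0.0036 0.301 ] [0.0002 0.0005 0.0012] rows 2.9
```

View pics/s6.png

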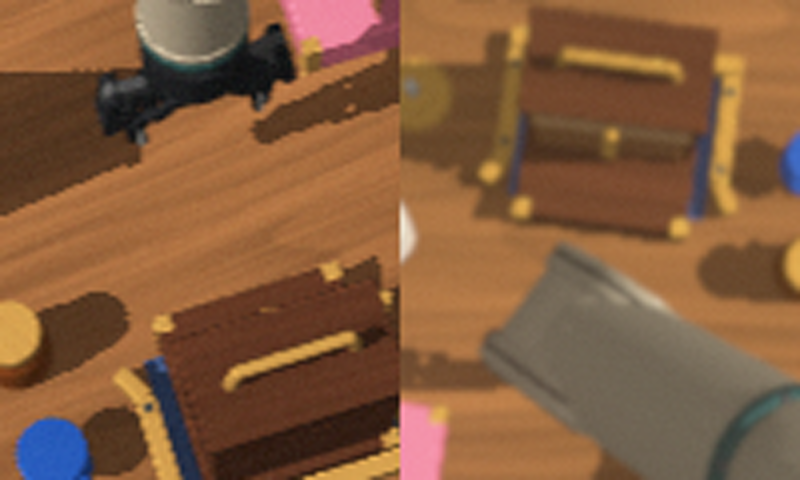

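Both views show the case flat on the stop. The shaded pale strip with the knob under the lid, at right-panel (610,140), should be the shut drawer's front seen obliquely. I'll check its depth.

```bash
python3 - <<'E'
from h import *
b=ctrl.get_image('top');w,_=poses(b,(560,-20,740,180))
a=-.0986;x=np.array([np.cos(a),np.sin(a)]);o=np.array([687.8,81])-28*x
cx=(w[:,:2]-o)@x;cy=(w[:,:2]-o)@np.array([-x[1],x[0]])
print('origin',o,'bay',(o-Q)@ox,(o-Q)@oy)
for z0,z1 in((45,75),(75,105),(105,135),(140,155),(155,170),(170,178)):
    m=(w[:,2]>z0)&(w[:,2]<z1)&(abs(cy)<55)&(abs(cy)>12)&(cx<40)
    print(z0,m.sum(),np.percentile(cx[m],[5,50,95]).round(1) if m.any() else '')
E
```

```text
origin [659.93599721  83.75632878] bay 3.4431580631381666 0.10057345801696775
45 90 [-69.9 -27.6 -11.3]
75 42 [-12.7 -11.9 -10.7]
105 35 [-12.7 -12.1 -11.3]
140 24 [-14.6 -13.9 -13.2]
155 22 [-14.7 -14.  -13. ]
170 15 [-14.9 -13.8 -13. ]
```

The drawer face sits at x = -14 of the case, against about -12 for the fixed fronts that should be near -10, so the measurement reads about 1 mm out and the drawer is shut. The case is home, its origin at bay (+3, 0). Handing in.

```bash
python3 -c "
from cell import ctrl
print(ctrl.finish_job())"
```

```text
the job is handed in; nothing more can be done
None
```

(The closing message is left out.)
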